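# Release the ratchet clamp and lay the glued block out on the board

## Robot

A 6-joint arm with a two-finger parallel gripper is mounted at the origin on a cart in front of the work surface, level with it; the furniture and walls round the work are solid. World frame = base frame: x ahead of the robot, y to its left, z up, the work surface at z = 0. Lengths are in mm, angles in rad, forces in N, time in s.
With the tool pointing down it reaches from about 275 to 1000 mm from the base axis. Payload 8.4 kg.
Tool frame: the origin (TCP) lies at the very end of the fingers, on their centre line; the grasp point (between the pads) lies 19 mm behind it; z points along the fingers, y is the line along which they close (so a half turn about z gives the same grasp; the last joint's range is limited). The gripper opens to 85 mm and grips with 20 to 120 N. Pads are 22 mm wide; open, the fingers measure 114 mm over their backs; the gripper's body (76 mm by 85 mm) begins 54 mm behind the grasp point. The pads swing forward as they close: fully open they stand 13 mm farther back than shut.
Start: joints at [-1.208, 0.353, 1.633, -0, 1.155, -0.002], TCP at [222.975, -583.875, 231.281] pointing down, gripper open.
Joint ranges: [-2.63, 2.63], [-0.92, 2.1], [0.06, 2.66], [-1.3, 4.44], [0, 2.69], [-3.02, 3.02]. Speed limits (rad/s): [2.22, 2.22, 2.79, 3.14, 3.14, 3.14].

## Interface

Orientations are given as [roll, pitch, yaw] about the fixed x, y, z axes, in that order (R = Rz(yaw) Ry(pitch) Rx(roll)).
In Python, from rig import r, vision gives the robot as it stands. The module is installed in compiled form; this text tells all that it offers.
- The arm moves only by the tool play_rows, never from a script. Its argument "steps" is a list of rows, each an object with "delta_pos": the shift along the tool's x, y, z in cm, a list of three; "yaw": the turn about the tool's z in rad; "jaw": the opening in per cent of the stroke, from 0 (shut) to 100 (fully open). A call has exactly 8 rows; each row is the pose to reach, as a shift and turn from the pose commanded when the call began, along the tool's axes at that moment; what a row does not reach only later rows make up. A row lasts 1/10 s, in which the tool goes at most 50 mm and 8.59 degrees, less where a joint would pass 70% of its speed; a pose out of reach is approached as far as the arm can. A call with a gripper value outside its range is refused whole. The fingers move at their own pace and stop on an object; "grip_force" is the grip in N (left out, the last holds). Time passes only in rows, so rows that repeat a pose let the fingers close, or fill a call up. It gives the time, the measured TCP pose, the force, the opening and the grip force at its end, in the units of the state.
- r.sense(): the state, without advancing time (a new reading comes with each control period).
- vision.grab_frame(name): name is "scene" or "top" or "wrist"; returns (picture, depth): 384x512x3 uint8, red, green, blue; 384x512 float32, mm along the optical axis (not along the pixel's ray), 0 where there is no reading.
- vision.calibration(name): a dict with "mtx" (3x3 intrinsics, pixels), "extrinsics" (4x4, takes a point from camera to world coordinates). Camera axes: x right, y down, z forward; pixel columns grow to the right and rows downward; lengths in mm; the calibration is good to about 2 mm. A picture is of the moment at which its call begins: read the wrist's pose just before it. calibration takes no time and is no camera call; for the wrist camera it gives the pose at the moment of the call.
- r.sign_off(): hands the job in; it is judged then, once.
Trained networks look in the newest picture that a camera, given by its name, has taken for a name from the list of things; names that differ only in an ending like _2 or _b are one class to them, and where a whole thing is asked for, a point or a joint stands for the part that bears it (a point fixed in the world has none). Each returns a list of dicts, best first, with "conf" (0 to 1); they miss things now and then, are a little off and sometimes report something else, mostly with a low value. They report only what shows in the picture. A call takes as long as a camera call.
- vision.cut_out(camera, thing): "region" (384x512 bool, what is visible of it) and "uv" ([column, row] in pixels, amid what is visible of it).
- vision.landmark_of(camera, thing): "uv" ([column, row] in pixels: a listed point, or the origin of a listed thing).
The state is a dict: "clock": time; "qpos": joint angles; "qvel": joint speeds; "joint_efforts": joint torques, N m; "eef_pos": TCP position; "tcp_rot": TCP orientation; "contact_force": force on the tool from outside, world axes, zero at the start; "wrist_torque": the same for the moment, N m; "opening": opening from 0.0 (shut) to 1.0 (fully open); "grasp_force": force on a finger pad.
Only numpy, scipy, OpenCV 4.12 (cv2) and the standard library are available. Lean on these libraries where they do the work, as an engineer would, in place of code of your own. Each camera call takes 0.05 s, during which the arm holds its last target. There are 200 camera calls.

## Task

The glued-up wooden block in the sloping clamp has set. Lift the ratchet pawl out of the teeth by its black cross grip and throw it right over until it rests back by itself, then draw the toothed bar all the way out by its T-handle so that the pad is clear of the block. Only then lift the block out and lay it flat, the same way up, lengthwise on the middle of the loose board, setting it down rather than dropping it; leave the clamp open and do not disturb the other things lying about.

Things in the scene. Friction and masses are not known exactly. Their poses are not given: they have to be found in the camera images.
- clamp: clamp bed fixed to the bench: wooden panel 165 x 242 mm on wedges, sloping 25 degrees, low edge towards the robot; block at its right, steel ratchet housing (36 mm high) at its left. Origin on the bench, 58 mm under the middle line of the bed's top; x horizontal, the bed rises along +x; y along the toothed bar, outwards (pulling direction); z up
- bench_dogs (a point): on the bed's top, midway between two steel dogs that touch the block's right face: 18 mm thick, 24 mm high, 90 mm apart up the slope, 72 mm gap between them facing the block's middle. Axes: x up the slope, y outwards along the bar, z square off the bed. The block also stands above a wooden ledge, 13 mm high, at its low end
- pawl (a joint): angle of the ratchet pawl, steel, 55 mm long, its lever ending in a black cross grip. 0: nose in the teeth, bar locked; 1.95: thrown over against its stop. The grip rises on the block's side, passes over the pin and comes down on the T-handle's side. Let go past 1.5 it falls over and stays; below 1.1 it falls back. First degrees slightly stiff (1 to 3 N at the grip), then free
- pawl_pivot (a point): middle of the pawl's pin, fixed in the housing, 28 mm off the bed's top. The pin runs up the slope. Axes: x up the slope (along the pin), y outwards along the bar, z square off the bed
- pawl_grip (a point): centre of the pawl's black cross grip: a round sleeve 34 mm long, 20 mm thick, lying parallel to the pin 50 mm from it, that turns freely on the lever's end. Pawl down: 46 mm from the pin towards the block and 20 mm farther off the bed than it (48 mm off the bed), free on all sides; thrown over, about 35 mm past the pin. At 0 its axes: x up the slope (along the sleeve), y outwards along the bar
- bar (a joint): how far the toothed bar is drawn out, m: 0 clamped, 0.045 withdrawn against its stop. It slides with about 4 N of friction and stays where it is left; when the pawl is lifted it springs out a few mm by itself. At its right end a rubber-faced, spring-backed pad, 64 mm wide and 31 mm high, presses on the block and follows it for the first 5 mm
- bar_handle (a point): middle of the dark wooden T-handle at the left, outer end of the bar: round grip 80 mm long, 18 mm thick, lying across the bar on a steel stem, 46 mm off the plane of the bed and 26 mm above the bar's teeth, 60 mm past the bed's end. Axes: x up the slope (along the grip), y outwards along the bar (pull this way), z square off the bed
- block: glued-up wooden block, 60 x 120 x 40 mm, 0.11 to 0.2 kg, with a thin brown glue line. Origin: centre of its underside; x across its 60 mm width, y along its 120 mm length, z through its 40 mm height. It starts flat on the sloping bed, length up the slope, width along the bar. Once the bar is out it stays there or slips a millimetre or two to the ledge
- board_top (a point): centre of the top face of the loose light wooden board lying on the bench to the right of the clamp, 300 x 120 mm and 20 mm thick. Axes: x along its 300 mm length (away from the robot), y across its 120 mm width, z up
- tape_roll: bystander: black roll of tape, 53 mm across, 19 mm high, lying on the far end of the board, 120 mm from the board's centre; origin: centre of its underside
- tape_measure: bystander: yellow tape measure, 37 x 88 x 62 mm, standing on the bench in front of the clamp; origin: centre of its underside
- pliers: bystander: red pliers, 59 x 186 x 14 mm, lying on the bench in front of the clamp; origin: centre of the underside

How it is judged:
By the outcome, as a careful person would: the job done as asked, in the order asked, and still so for the second after the job is handed in, with the robot touching nothing.
It also fails if it takes over 58 s, if anything falls off the work surface, if the arm or the gripper's body presses on something with over 40 N, if the wrist force passes 120 N, or if a joint passes its speed limit or range.

## Working session

There is one attempt and no reset: what is moved stays moved. The work goes in short steps, Python scripts to look and compute and a tool call to move; the robot and the scene stay as the last step left them, time stands still between calls to the robot, and variables do not carry over. Pictures are saved under pics/ and viewed, at most 10 in all, crops included, and the job is handed in when it is done.

Besides the shell and the picture viewer there is one more tool, called after "Request:" by a JSON object that holds its "op" and its "data", one argument or row to a line. play_rows: Moves the arm, as the interface text tells. Its arguments: {"type":"object","properties":{"steps":{"type":"array"},"grip_force":{"type":"number"}},"required":["steps"]}

```bash
mkdir -p pics; cat > h.py <<'E'
import numpy as np, cv2
from rig import r, vision
def world(cam,uv,depth,cal,win=2):
    u,v=int(round(uv[0])),int(round(uv[1]))
    p=depth[max(0,v-win):v+win+1,max(0,u-win):u+win+1]; p=p[p>0]
    if len(p)==0: return None
    d=np.median(p); K=cal["mtx"]
    c=np.array([(uv[0]-K[0,2])/K[0,0]*d,(uv[1]-K[1,2])/K[1,1]*d,d,1])
    return (cal["extrinsics"]@c)[:3]
def cloud(region,depth,cal):
    v,u=np.nonzero(region&(depth>0)); d=depth[v,u]; K=cal["mtx"]
    c=np.stack([(u-K[0,2])/K[0,0]*d,(v-K[1,2])/K[1,1]*d,d,np.ones_like(d)])
    return (cal["extrinsics"]@c)[:3].T
E
python3 - <<'E'
from h import *
np.set_printoptions(precision=1,suppress=True)
for cam in ["scene","top"]:
    im,d=vision.grab_frame(cam); cal=vision.calibration(cam)
    np.savez(f"{cam}0.npz",im=im,d=d,**cal)
    cv2.imwrite(f"pics/{cam}0.png",cv2.resize(im[:,:,::-1],(768,576)))
    for t in ["clamp","bench_dogs","pawl_pivot","pawl_grip","bar_handle","block","board_top","tape_roll","tape_measure","pliers"]:
        L=vision.landmark_of(cam,t)
        for l in L[:2]: print(cam,t,round(l["conf"],2),np.array(l["uv"]),world(cam,l["uv"],d,cal))
    print(cal["extrinsics"])
print(r.sense())
E
```

```text
scene clamp 0.88 [231.5 197.4] [524.4  63.7  30.2]
scene bench_dogs 0.92 [270.1 188.5] [577.8 -25.1  59.9]
scene pawl_pivot 0.83 [212.5 167.8] [558.8 159.   82.8]
scene pawl_grip 0.67 [224.  166.3] [548.9 107.3 102. ]
scene bar_handle 0.73 [186.4 154.5] [557.2 257.6 102.4]
scene block 0.72 [264.3 183.5] [554.4 -23.4  81.9]
scene board_top 0.92 [337.1 245.2] [ 482.5 -274.9   20.8]
scene tape_roll 0.66 [342.7 221.3] [ 573.1 -240.7   31.3]
scene tape_roll 0.59 [271.2 187.2] [583.2 -24.8  61.6]
scene tape_measure 0.83 [213.8 230.7] [376.1  -3.8  17. ]
scene pliers 0.93 [149.  210.5] [366.6 216.6  10.4]
[[   0.6   -0.3    0.7 -355. ]
 [  -0.8   -0.2    0.6 -687.5]
 [  -0.    -0.9   -0.4  566.1]
 [   0.     0.     0.     1. ]]
top clamp 0.72 [220.5 169.4] [564.6 118.   98.1]
top clamp 0.64 [224.3 171. ] [557.8 106.4 108.3]
top bench_dogs 0.9 [274.8 164.9] [581.  -39.5  58. ]
top bench_dogs 0.66 [224.1 170.7] [558.6 106.9 108.4]
top pawl_pivot 0.6 [207.8 167.8] [571.5 155.2  91.6]
top pawl_grip 0.68 [224.9 170. ] [560.7 104.7 107.6]
top bar_handle 0.23 [338.8 160.7] [ 595.6 -236.2   20.9]
top block 0.88 [259.2 163.6] [577.9   6.6 100.2]
top board_top 0.89 [350.9 196.6] [ 484.7 -266.9   20.5]
top tape_roll 0.55 [336.5 160.7] [ 595.6 -229.1   21.7]
top tape_measure 0.75 [263.1 232.4] [382.8   0.7  62.9]
top pliers 0.86 [188.3 236.8] [377.4 227.3   2.2]
[[  -0.    -1.     0.1  340.8]
 [  -1.     0.     0.     9.4]
 [  -0.    -0.1   -1.  1315.8]
 [   0.     0.     0.     1. ]]
{'clock': 1.1, 'qpos': array([-1.2,  0.4,  1.6,  0. ,  1.2, -0. ]), 'qvel': array([ 0.,  0.,  0., -0.,  0.,  0.]), 'joint_efforts': array([  0. , -60.5, -34.2,   0. ,   0. ,   0. ]), 'eef_pos': array([ 223. , -583.9,  231.3]), 'tcp_rot': array([-3.1, -0. ,  0.4]), 'contact_force': array([ 0.3,  0.8, -0.3]), 'wrist_torque': array([-0.1, -0. , -0. ]), 'grasp_force': 0.0, 'opening': 1.0009729830294425}
```

View pics/scene0.png

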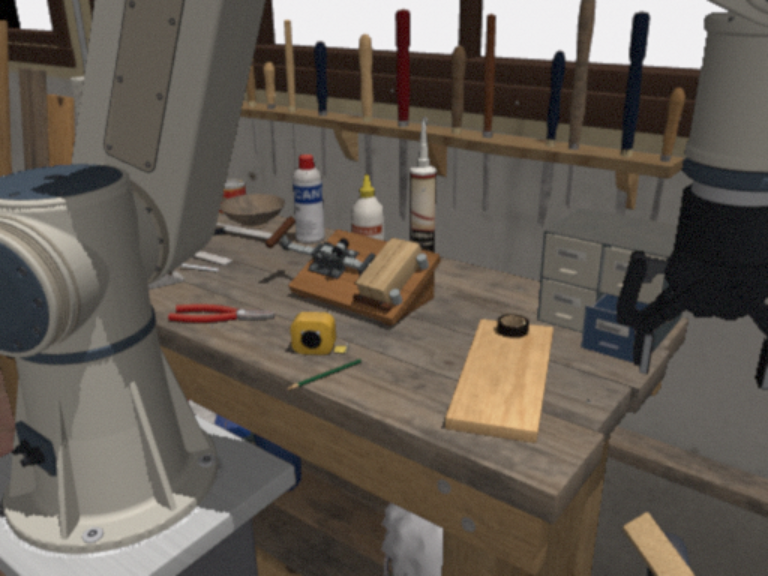

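View pics/top0.png

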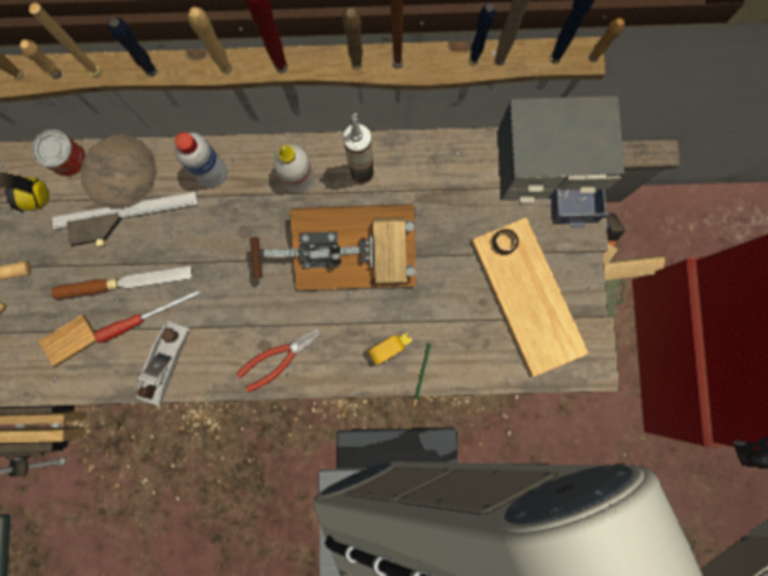

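The scene view shows the clamp's block at about (392,272), the pawl at (328,255), the board at (503,378) and the tape roll at (513,325). The top view agrees: T-handle at (256,258), pawl grip at (338,254), block at (390,250), and the bar lies nearly along world y.

```bash
cat >> h.py <<'E'
def ray(cam_cal,uv):
    K=cam_cal["mtx"];E=cam_cal["extrinsics"]
    d=E[:3,:3]@np.array([(uv[0]-K[0,2])/K[0,0],(uv[1]-K[1,2])/K[1,1],1.]); return E[:3,3],d/np.linalg.norm(d)
def tri(rays):
    A=np.zeros((3,3));b=np.zeros(3)
    for o,d in rays:
        M=np.eye(3)-np.outer(d,d);A+=M;b+=M@o
    p=np.linalg.solve(A,b); return p,[np.linalg.norm((np.eye(3)-np.outer(d,d))@(p-o)) for o,d in rays]
def rot(s=None):
    from scipy.spatial.transform import Rotation as R
    s=s or r.sense(); return R.from_euler("xyz",s["tcp_rot"]).as_matrix()
def go(p,yaw=None):
    s=r.sense(); M=rot(s); 
    print("delta cm",np.round(M.T@(np.array(p)-s["eef_pos"])/10,2),"dyaw",None if yaw is None else round(-(yaw-s["tcp_rot"][2]),4),"at",np.round(s["eef_pos"],1),np.round(s["tcp_rot"],4),"t",s["clock"])
E
python3 - <<'E'
from h import *
np.set_printoptions(precision=2,suppress=True)
C={c:vision.calibration(c) for c in["scene","top"]}
for t in ["bench_dogs","pawl_pivot","pawl_grip","block","board_top","tape_roll","tape_measure"]:
    L={c:vision.landmark_of(c,t) for c in C}
    if all(L.values()): print(t,*tri([ray(C[c],L[c][0]["uv"]) for c in C]))
z=np.load("top0.npz");d=z["d"];cal={k:z[k] for k in["mtx","extrinsics"]}
for t in ["block","board_top","bar_handle","tape_roll"]:
    for c in vision.cut_out("top",t)[:1]:
        P=cloud(c["region"],d,cal); zt=np.percentile(P[:,2],[5,50,95])
        rc=cv2.minAreaRect(P[:,:2].astype(np.float32)); print(t,c["conf"],len(P),rc,zt)
        if t=="block":
            P=P[np.abs(P[:,2]-np.median(P[:,2]))<40]; A=np.c_[P[:,:2],np.ones(len(P))]; print("plane",np.linalg.lstsq(A,P[:,2],rcond=None)[0])
go([550,105,330],0.02); go([550,105,330])
E
```

```text
bench_dogs [575.62 -34.36  64.15] [np.float64(6.397162197527908), np.float64(6.3971621975278525)]
pawl_pivot [569.58 160.91  79.52] [np.float64(5.9504099222917155), np.float64(5.950409922291663)]
pawl_grip [558.74 109.1   99.05] [np.float64(5.156703645372004), np.float64(5.156703645372001)]
block [587.15   4.23  63.1 ] [np.float64(3.010997555473682), np.float64(3.0109975554738404)]
board_top [ 486.62 -270.02   16.56] [np.float64(2.643505187252102), np.float64(2.6435051872520674)]
tape_roll [ 596.3  -229.66   18.  ] [np.float64(0.11107813883624597), np.float64(0.11107813883622204)]
tape_measure [383.59   1.33  12.1 ] [np.float64(1.3283529845956694), np.float64(1.3283529845956523)]
block 0.94 922 ((574.26513671875, 5.932252883911133), (124.77545928955078, 63.116790771484375), 1.9926906824111938) [ 70.71  95.92 118.17]
plane [   0.38   -0.02 -123.57]
board_top 0.75 3863 ((483.1457214355469, -275.26605224609375), (303.1744384765625, 128.0520782470703), 21.04522705078125) [15.94 21.04 25.38]
bar_handle 0.92 476 ((567.6890869140625, 163.42979431152344), (65.23522186279297, 254.4514617919922), 5.387221336364746) [ 59.26  79.92 115.33]
tape_roll 0.75 208 ((594.1121826171875, -225.54901123046875), (54.58404541015625, 51.8448486328125), 19.79795265197754) [19.05 37.8  43.03]
delta cm [ 55.13 -52.69  -9.87] dyaw 0.3448 at [ 223.  -583.9  231.3] [-3.14  0.    0.36] t 2.0
delta cm [ 55.13 -52.69  -9.87] dyaw None at [ 223.  -583.9  231.3] [-3.14  0.    0.36] t 2.0
```

Request:
{"op": "play_rows", "data": {
  "steps": [
    {"delta_pos": [3,-3,-3],"yaw": 0,"jaw": 100},
    {"delta_pos": [6.5,-6,-6],"yaw": 0,"jaw": 100},
    {"delta_pos": [10,-9.5,-9.9],"yaw": 0,"jaw": 100},
    {"delta_pos": [13.5,-13,-9.9],"yaw": 0,"jaw": 100},
    {"delta_pos": [17,-16.3,-9.9],"yaw": 0,"jaw": 100},
    {"delta_pos": [20.5,-19.6,-9.9],"yaw": 0,"jaw": 100},
    {"delta_pos": [24,-23,-9.9],"yaw": 0,"jaw": 100},
    {"delta_pos": [27.5,-26.3,-9.9],"yaw": 0,"jaw": 100}
  ]
}}

```text
clock: 2.8
eef_pos: [382.4, -246.6, 330.6]
tcp_rot: [3.141, -0.001, 0.364]
contact_force: [-0.2, -0.4, 0.0]
opening: 1.002
grasp_force: 0.0
```

Request:
{"op": "play_rows", "data": {
  "steps": [
    {"delta_pos": [3.5,-3.4,0],"yaw": 0.04,"jaw": 80},
    {"delta_pos": [7,-6.8,0],"yaw": 0.09,"jaw": 60},
    {"delta_pos": [10.5,-10.2,0],"yaw": 0.14,"jaw": 60},
    {"delta_pos": [14,-13.6,0],"yaw": 0.19,"jaw": 60},
    {"delta_pos": [17.5,-17,0],"yaw": 0.24,"jaw": 60},
    {"delta_pos": [21,-20.2,0],"yaw": 0.29,"jaw": 60},
    {"delta_pos": [24.5,-23.4,0],"yaw": 0.33,"jaw": 60},
    {"delta_pos": [27.6,-26.4,0],"yaw": 0.33,"jaw": 60}
  ]
}}

```text
clock: 3.6
eef_pos: [546.4, 98.9, 330.4]
tcp_rot: [-3.142, -0.001, 0.034]
contact_force: [0.5, -1.1, 0.2]
opening: 0.6
grasp_force: 0.0
```

```bash
cat > look.py <<'E'
import sys
from h import *
np.set_printoptions(precision=1,suppress=True)
tag=sys.argv[1]; things=sys.argv[2:]
im,d=vision.grab_frame("wrist"); cal=vision.calibration("wrist")
np.savez(f"w{tag}.npz",im=im,d=d,**cal)
cv2.imwrite(f"pics/w{tag}.png",cv2.resize(im[:,:,::-1],(768,576)))
print(cal["extrinsics"])
for t in things:
    for l in vision.landmark_of("wrist",t)[:2]: print(t,round(l["conf"],2),np.array(l["uv"]),world("wrist",l["uv"],d,cal))
s=r.sense();print(s["clock"],s["eef_pos"],np.round(s["tcp_rot"],4),s["contact_force"],s["opening"],s["grasp_force"])
E
python3 look.py 1 bench_dogs pawl_pivot pawl_grip bar_handle block
```

```text
[[  0.   -1.   -0.3 618.7]
 [ -1.   -0.   -0.  106.2]
 [ -0.    0.3  -1.  473.3]
 [  0.    0.    0.    1. ]]
bench_dogs 0.76 [364.  129.2] [587.2 -13.2 101.7]
pawl_pivot 0.57 [211.3 132.3] [575.9 164.1  91.3]
pawl_grip 0.94 [247.7 141. ] [570.3 119.7 114. ]
bar_handle 0.8 [121.4 140.3] [565.1 263.7 109.7]
bar_handle 0.54 [508.3 197.3] [ 488.2 -267.4   18.3]
block 0.66 [334.7 124.8] [591.   21.4 103.5]
3.9 [545.2  96.  330.2] [3.1 0.  0. ] [-0.   0.1 -0.2] 0.600198191710377 0.0
```

```bash
python3 look.py 2 bench_dogs pawl_pivot pawl_grip bar_handle block
```

```text
[[  0.   -1.   -0.3 615.6]
 [ -1.   -0.   -0.   98.5]
 [ -0.    0.3  -1.  473.2]
 [  0.    0.    0.    1. ]]
bench_dogs 0.64 [360.3 126.8] [585.7 -17.4 103.1]
pawl_pivot 0.63 [210.8 130.4] [574.5 155.3  93.1]
pawl_grip 0.98 [244.5 145. ] [561.  114.5 108.4]
pawl_grip 0.35 [309.2 238.9] [404.9  14.8  19.1]
bar_handle 0.66 [118.1 138.2] [563.9 258.2 109.5]
block 0.67 [331.6 125.9] [585.6  15.6 103.2]
4.2 [545.6  95.9 330.5] [-3.1 -0.   0. ] [-0.  -0.1  0.6] 0.6049982372353925 0.0
```

View pics/w2.png

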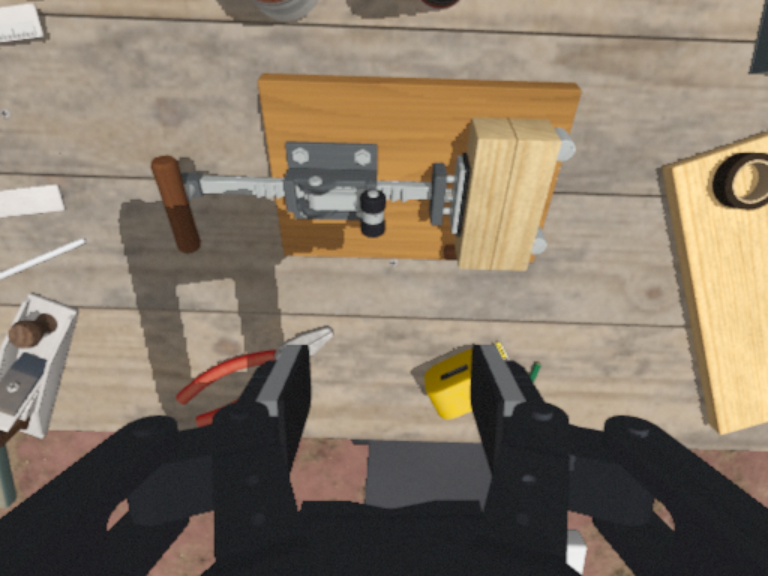

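The wrist view shows the T-handle at (176,205), the sleeve at (373,213) with a steel ring in its middle, and the block at (505,195), held between pad and dogs.

```bash
python3 - <<'E'
from h import *
np.set_printoptions(precision=1,suppress=True)
z=np.load("w2.npz");d=z["d"];im=z["im"].astype(int);cal={k:z[k] for k in["mtx","extrinsics"]}
def box(u0,u1,v0,v1,f):
    m=np.zeros(d.shape,bool); m[v0:v1,u0:u1]=f[v0:v1,u0:u1]; return m
dark=(im.sum(2)<130)
P=cloud(box(236,262,122,162,dark),d,cal); P=P[P[:,2]>88]
print("sleeve n",len(P),P.min(0),P.max(0),P.mean(0),np.percentile(P,[5,50,95],axis=0))
for v in range(126,160,3):
    row=[u for u in range(236,262) if dark[v,u]]
    if row: print(v,row[0],row[-1],world("",(np.mean([row[0],row[-1]]),v),d,cal,1),end=" | ")
brown=(im[...,0]-im[...,2]>15)
P=cloud(box(98,138,100,172,brown),d,cal); P=P[P[:,2]>75]
print("\nhandle",len(P),P.min(0),P.max(0),P.mean(0)); 
u,s,vt=np.linalg.svd(P-P.mean(0),full_matrices=False); print(vt[0],np.ptp((P-P.mean(0))@vt[0]))
for c in vision.cut_out("wrist","block")[:1]:
    P=cloud(c["region"],d,cal); P=P[(P[:,2]>70)]
    for _ in range(3):
        A=np.c_[P[:,:2],np.ones(len(P))]; q=np.linalg.lstsq(A,P[:,2],rcond=None)[0]; P=P[np.abs(A@q-P[:,2])<5]
    n=np.array([-q[0],-q[1],1]);n/=np.linalg.norm(n); print("block plane",q,"slope",np.degrees(np.arctan(q[0])),cv2.minAreaRect(P[:,:2].astype(np.float32)),P.mean(0),P.min(0),P.max(0))
E
```

```text
sleeve n 234 [546.4 101.6 101.2] [580.8 119.9 117.7] [565.5 110.8 110.4] [[548.3 102.5 103.1]
 [569.7 111.4 111.6]
 [578.5 118.6 116.8]]
129 241 255 [579.6 110.8 112.4] | 132 240 256 [576.5 110.6 113.9] | 135 241 256 [573.6 109.9 117.3] | 138 241 255 [570.  110.4 115.2] | 141 245 251 [566.6 110.4 114.9] | 150 241 255 [555.1 110.4 107. ] | 153 241 255 [551.7 110.3 107.5] | 156 244 252 [547.9 110.2 105.7] | 
handle 1090 [524.9 251.8  83.1] [601.6 269.9 125.3] [566.1 259.  108.2]
[-0.9 -0.  -0.4] 80.26881106332408
block plane [   0.4   -0.  -152.2] slope 23.496668425051098 ((569.4674072265625, 6.258003234863281), (110.94947814941406, 60.143585205078125), 0.492504745721817) [562.9   6.3  92.5] [513.8 -23.7  70.2] [624.9  36.6 118. ]
```

Request:
{"op": "play_rows", "data": {
  "steps": [
    {"delta_pos": [0.4,-1.45,3],"yaw": 0,"jaw": 45},
    {"delta_pos": [0.4,-1.45,7],"yaw": 0,"jaw": 45},
    {"delta_pos": [0.4,-1.45,11],"yaw": 0,"jaw": 45},
    {"delta_pos": [0.4,-1.45,15],"yaw": 0,"jaw": 45},
    {"delta_pos": [0.4,-1.45,18],"yaw": 0,"jaw": 45},
    {"delta_pos": [0.4,-1.45,20],"yaw": 0,"jaw": 45},
    {"delta_pos": [0.4,-1.45,20],"yaw": 0,"jaw": 45},
    {"delta_pos": [0.4,-1.45,20],"yaw": 0,"jaw": 45}
  ]
}}

```text
clock: 5.05
eef_pos: [549.4, 111.2, 130.7]
tcp_rot: [3.142, 0.0, 0.035]
contact_force: [0.0, -0.7, 0.9]
opening: 0.451
grasp_force: 0.0
```

```bash
python3 look.py 3 pawl_grip pawl_pivot bar_handle; python3 -c "
from h import *
np.set_printoptions(precision=1,suppress=True)
z=np.load('w3.npz');d=z['d'];im=z['im'].astype(int);cal={k:z[k] for k in['mtx','extrinsics']}
P=cloud(im.sum(2)<130,d,cal);P=P[(abs(P[:,0]-565)<30)&(abs(P[:,1]-110)<20)&(P[:,2]>85)&(P[:,2]<125)]
print(len(P),np.percentile(P,[2,50,98],axis=0)); go([549,110.5,84],0.03)"
```

```text
[[  0.   -1.   -0.3 620.1]
 [ -1.   -0.   -0.  114.1]
 [ -0.    0.3  -1.  274.4]
 [  0.    0.    0.    1. ]]
pawl_grip 0.72 [258.6 202.7] [565.9 113.1 113.7]
pawl_pivot 0.73 [184.8 175.1] [574.4 156.7  93.1]
5.25 [550.1 111.4 131.8] [-3.1 -0.   0. ] [-0.9 -0.8  0.9] 0.4505166487094084 0.0
739 [[547.4 102.2 101.3]
 [555.8 112.4 107.3]
 [581.3 120.1 115.5]]
delta cm [-0.1  0.1  4.8] dyaw 0.0047 at [550.1 111.4 131.8] [-3.1 -0.   0. ] t 5.25
```

View pics/w3.png

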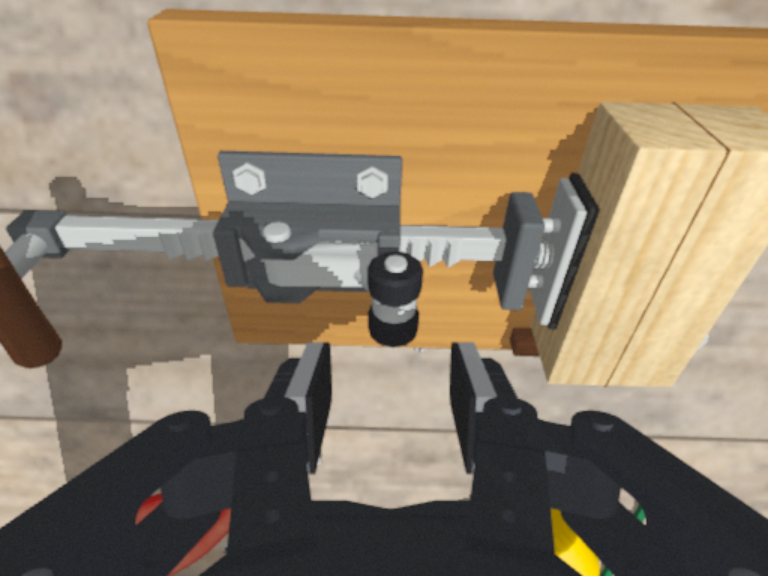

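The close-up shows the sleeve at (395,300), centred between the fingertips, with the lever running left from its middle ring at about (345,270).

Request:
{"op": "play_rows", "data": {
  "steps": [
    {"delta_pos": [-0.1,0,1],"yaw": 0,"jaw": 45},
    {"delta_pos": [-0.1,0,2.5],"yaw": 0,"jaw": 45},
    {"delta_pos": [-0.1,0,4],"yaw": 0,"jaw": 45},
    {"delta_pos": [-0.1,0,4.7],"yaw": 0,"jaw": 45},
    {"delta_pos": [-0.1,0,4.7],"yaw": 0,"jaw": 10},
    {"delta_pos": [-0.1,0,4.7],"yaw": 0,"jaw": 10},
    {"delta_pos": [-0.1,0,4.7],"yaw": 0,"jaw": 10},
    {"delta_pos": [-0.1,0,4.7],"yaw": 0,"jaw": 10}
  ],
  "grip_force": 30
}}

```text
clock: 6.05
eef_pos: [547.6, 110.8, 83.2]
tcp_rot: [3.141, 0.001, 0.035]
contact_force: [-2.0, -5.4, -4.5]
opening: 0.221
grasp_force: 29.5
```

Request:
{"op": "play_rows", "data": {
  "steps": [
    {"delta_pos": [-0.2,-0.23,-0.43],"yaw": 0,"jaw": 10},
    {"delta_pos": [-0.39,-0.52,-0.83],"yaw": 0,"jaw": 10},
    {"delta_pos": [-0.56,-0.84,-1.2],"yaw": 0,"jaw": 10},
    {"delta_pos": [-0.72,-1.21,-1.54],"yaw": 0,"jaw": 10},
    {"delta_pos": [-0.9,-1.76,-1.93],"yaw": 0,"jaw": 10},
    {"delta_pos": [-1.05,-2.36,-2.26],"yaw": 0,"jaw": 10},
    {"delta_pos": [-1.17,-3.01,-2.5],"yaw": 0,"jaw": 10},
    {"delta_pos": [-1.17,-3.01,-2.5],"yaw": 0,"jaw": 10}
  ]
}}

```text
clock: 6.85
eef_pos: [535.9, 142.5, 108.1]
tcp_rot: [-3.141, -0.001, 0.036]
contact_force: [2.1, 3.0, -14.2]
opening: 0.215
grasp_force: 30.3
```

Request:
{"op": "play_rows", "data": {
  "steps": [
    {"delta_pos": [-0.06,-0.5,-0.12],"yaw": 0,"jaw": 10},
    {"delta_pos": [-0.09,-1.02,-0.2],"yaw": 0,"jaw": 10},
    {"delta_pos": [-0.1,-1.54,-0.22],"yaw": 0,"jaw": 10},
    {"delta_pos": [-0.09,-2.07,-0.21],"yaw": 0,"jaw": 10},
    {"delta_pos": [-0.06,-2.59,-0.13],"yaw": 0,"jaw": 10},
    {"delta_pos": [-0.01,-3.1,-0.02],"yaw": 0,"jaw": 10},
    {"delta_pos": [0.17,-4.06,0.36],"yaw": 0,"jaw": 10},
    {"delta_pos": [0.17,-4.06,0.36],"yaw": 0,"jaw": 10}
  ]
}}

```text
clock: 7.65
eef_pos: [537.4, 180.8, 104.0]
tcp_rot: [3.139, -0.003, 0.036]
contact_force: [9.0, -9.9, -15.9]
opening: 0.215
grasp_force: 30.8
```

Request:
{"op": "play_rows", "data": {
  "steps": [
    {"delta_pos": [0.1,-0.3,0.15],"yaw": 0,"jaw": 10},
    {"delta_pos": [0.1,-0.3,0.15],"yaw": 0,"jaw": 50},
    {"delta_pos": [0.1,-0.3,0.15],"yaw": 0,"jaw": 50},
    {"delta_pos": [0.1,-0.3,0.15],"yaw": 0,"jaw": 50},
    {"delta_pos": [0.1,-0.3,-1.5],"yaw": 0,"jaw": 50},
    {"delta_pos": [0.1,-0.3,-4.5],"yaw": 0,"jaw": 50},
    {"delta_pos": [0.1,-0.3,-7.5],"yaw": 0,"jaw": 50},
    {"delta_pos": [0.1,-0.3,-9],"yaw": 0,"jaw": 50}
  ]
}}

```text
clock: 8.45
eef_pos: [537.9, 185.2, 198.0]
tcp_rot: [-3.14, -0.004, 0.035]
contact_force: [0.3, -0.3, 0.2]
opening: 0.503
grasp_force: 0.0
```

Request:
{"op": "play_rows", "data": {
  "steps": [
    {"delta_pos": [0,0,-3],"yaw": 0,"jaw": 50},
    {"delta_pos": [0,-1,-5],"yaw": 0,"jaw": 50},
    {"delta_pos": [0,-2.5,-7],"yaw": 0,"jaw": 50},
    {"delta_pos": [0,-4,-8],"yaw": 0,"jaw": 50},
    {"delta_pos": [0,-5,-8],"yaw": 0,"jaw": 50},
    {"delta_pos": [0,-5,-8],"yaw": 0,"jaw": 50},
    {"delta_pos": [0,-5,-8],"yaw": 0,"jaw": 50},
    {"delta_pos": [0,-5,-8],"yaw": 0,"jaw": 50}
  ]
}}

```text
clock: 9.25
eef_pos: [534.4, 234.0, 273.5]
tcp_rot: [3.141, 0.002, 0.035]
contact_force: [-0.2, -0.1, -0.6]
opening: 0.501
grasp_force: 0.0
```

```bash
python3 look.py 4 pawl_grip pawl_pivot bar_handle; python3 - <<'E'
from h import *
np.set_printoptions(precision=1,suppress=True)
z=np.load("w4.npz");d=z["d"];im=z["im"].astype(int);cal={k:z[k] for k in["mtx","extrinsics"]}
P=cloud(im[...,0]-im[...,2]>15,d,cal)
P=P[(abs(P[:,1]-265)<25)&(abs(P[:,0]-566)<55)&(P[:,2]>75)&(P[:,2]<140)]
print(len(P),np.percentile(P,[1,50,99],axis=0),P.min(0),P.max(0))
for x in range(525,606,10):
    Q=P[abs(P[:,0]-x)<3]
    if len(Q):print(x,Q[:,1].min(),Q[:,1].max(),Q[:,2].max())
E
```

```text
[[  0.   -1.   -0.3 605.1]
 [ -1.   -0.   -0.  236.9]
 [  0.    0.3  -1.  416.5]
 [  0.    0.    0.    1. ]]
pawl_grip 0.67 [354.9 117.4] [587.1 139.3  84.3]
pawl_grip 0.6 [302.1 150. ] [558.4 196.5 125.6]
pawl_pivot 0.61 [333.4 131.6] [573.1 162.5  95.6]
bar_handle 0.79 [229.  138.1] [564.9 265.1 110.8]
bar_handle 0.22 [259.9 259.2] [376.8 228.9   0.5]
9.45 [534.8 234.1 274.3] [3.1 0.  0. ] [0.8 0.  0.7] 0.5017774892596344 0.0
1364 [[526.3 256.3  89.3]
 [568.1 264.6 110.5]
 [601.  274.  123.8]] [524.3 256.2  86.8] [601.9 274.8 125. ]
525 257.3269775062354 271.75625469801946 94.15614465491632
535 256.2832443692842 274.4035612871575 98.92908225338272
545 256.2938016575963 273.8029272881706 103.66768418236012
555 256.2135106978806 274.23953769079134 108.5371189572117
565 256.8614404539244 273.64518030623384 112.11568743299944
575 256.789991348674 274.28745768646695 117.95882613510548
585 256.63426059639323 274.54402944072604 122.6459866506051
595 256.48504519034725 274.81244734854135 125.04975644538587
```

View pics/w4.png

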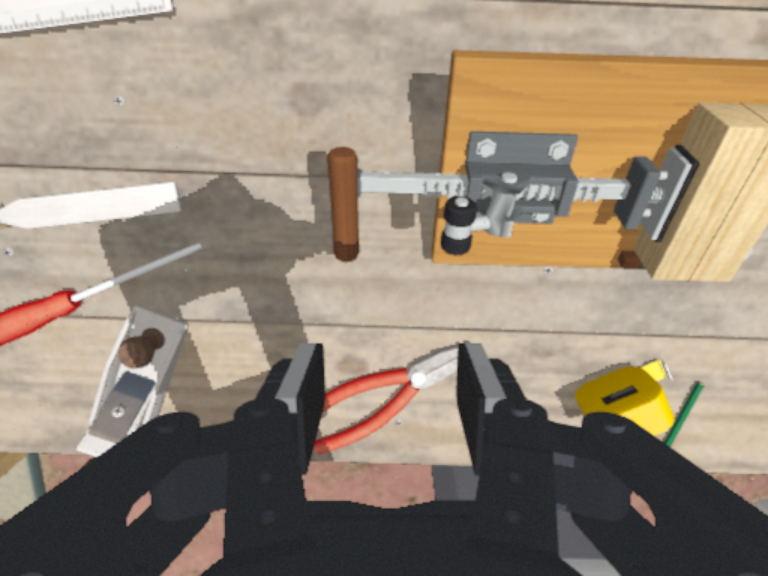

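Pawl thrown over: its grip now rests at (458,228) on the handle's side, and the T-handle at (345,205) has sprung out about 5 mm.

Request:
{"op": "play_rows", "data": {
  "steps": [
    {"delta_pos": [2,-2,2],"yaw": 0,"jaw": 50},
    {"delta_pos": [3.3,-3,6],"yaw": 0,"jaw": 50},
    {"delta_pos": [3.3,-3,10],"yaw": 0,"jaw": 50},
    {"delta_pos": [3.3,-3,14],"yaw": 0,"jaw": 50},
    {"delta_pos": [3.3,-3,17],"yaw": 0,"jaw": 50},
    {"delta_pos": [3.3,-3,18.4],"yaw": 0,"jaw": 50},
    {"delta_pos": [3.3,-3,18.4],"yaw": 0,"jaw": 50},
    {"delta_pos": [3.3,-3,18.4],"yaw": 0,"jaw": 10}
  ]
}}

```text
clock: 10.25
eef_pos: [567.7, 265.9, 91.8]
tcp_rot: [-3.141, -0.001, 0.035]
contact_force: [1.3, -0.2, 0.9]
opening: 0.344
grasp_force: 0.0
```

Request:
{"op": "play_rows", "data": {
  "steps": [
    {"delta_pos": [0,0,0],"yaw": 0,"jaw": 10},
    {"delta_pos": [0,0,0],"yaw": 0,"jaw": 10},
    {"delta_pos": [0,0,0],"yaw": 0,"jaw": 10},
    {"delta_pos": [0,-0.5,0],"yaw": 0,"jaw": 10},
    {"delta_pos": [0,-1,0],"yaw": 0,"jaw": 10},
    {"delta_pos": [0,-1.5,0],"yaw": 0,"jaw": 10},
    {"delta_pos": [0,-2,0],"yaw": 0,"jaw": 10},
    {"delta_pos": [0,-2,0],"yaw": 0,"jaw": 10}
  ]
}}

```text
clock: 11.05
eef_pos: [567.9, 286.5, 92.6]
tcp_rot: [-3.14, -0.004, 0.035]
contact_force: [1.2, -0.2, 6.2]
opening: 0.209
grasp_force: 29.8
```

Request:
{"op": "play_rows", "data": {
  "steps": [
    {"delta_pos": [0,-0.4,0],"yaw": 0,"jaw": 10},
    {"delta_pos": [0,-0.8,0],"yaw": 0,"jaw": 10},
    {"delta_pos": [0,-1.2,0],"yaw": 0,"jaw": 10},
    {"delta_pos": [0,-1.5,0],"yaw": 0,"jaw": 10},
    {"delta_pos": [0,-1.7,0],"yaw": 0,"jaw": 10},
    {"delta_pos": [0,-1.9,0],"yaw": 0,"jaw": 10},
    {"delta_pos": [0,-2.0,0],"yaw": 0,"jaw": 10},
    {"delta_pos": [0,-2.0,0],"yaw": 0,"jaw": 10}
  ]
}}

```text
clock: 11.85
eef_pos: [567.7, 306.0, 92.6]
tcp_rot: [-3.14, -0.005, 0.035]
contact_force: [4.6, -2.9, 4.8]
opening: 0.21
grasp_force: 29.7
```

Request:
{"op": "play_rows", "data": {
  "steps": [
    {"delta_pos": [0,-0.1,0],"yaw": 0,"jaw": 10},
    {"delta_pos": [0,-0.2,0],"yaw": 0,"jaw": 10},
    {"delta_pos": [0,-0.3,0],"yaw": 0,"jaw": 10},
    {"delta_pos": [0,-0.4,0],"yaw": 0,"jaw": 10},
    {"delta_pos": [0,-0.5,0],"yaw": 0,"jaw": 10},
    {"delta_pos": [0,-0.6,0],"yaw": 0,"jaw": 10},
    {"delta_pos": [0,-0.6,0],"yaw": 0,"jaw": 10},
    {"delta_pos": [0,-0.6,0],"yaw": 0,"jaw": 10}
  ]
}}

```text
clock: 12.65
eef_pos: [567.7, 306.8, 92.5]
tcp_rot: [3.135, -0.003, 0.036]
contact_force: [8.6, -27.3, 11.4]
opening: 0.207
grasp_force: 32.2
```

The stop is reached: the TCP stalls at y 306.8 and the pull rises to 27 N. Next I relax, release and rise.

Request:
{"op": "play_rows", "data": {
  "steps": [
    {"delta_pos": [0,0.55,0],"yaw": 0,"jaw": 10},
    {"delta_pos": [0,0.55,0],"yaw": 0,"jaw": 45},
    {"delta_pos": [0,0.55,0],"yaw": 0,"jaw": 45},
    {"delta_pos": [0,0.55,0],"yaw": 0,"jaw": 45},
    {"delta_pos": [0,0.55,-3],"yaw": 0,"jaw": 45},
    {"delta_pos": [0,0.55,-7],"yaw": 0,"jaw": 45},
    {"delta_pos": [0,0.55,-12],"yaw": 0,"jaw": 45},
    {"delta_pos": [0,0.55,-17],"yaw": 0,"jaw": 45}
  ]
}}

```text
clock: 13.45
eef_pos: [564.5, 306.4, 261.8]
tcp_rot: [3.141, 0.002, 0.036]
contact_force: [0.6, -0.0, -0.6]
opening: 0.454
grasp_force: 0.0
```

Request:
{"op": "play_rows", "data": {
  "steps": [
    {"delta_pos": [-0.5,5,-1],"yaw": 0,"jaw": 100},
    {"delta_pos": [-1,10,-2],"yaw": 0,"jaw": 100},
    {"delta_pos": [-2,15,-2],"yaw": 0,"jaw": 100},
    {"delta_pos": [-2,19,-2],"yaw": 0,"jaw": 100},
    {"delta_pos": [-2,23,-2],"yaw": 0,"jaw": 100},
    {"delta_pos": [-2,26,-2],"yaw": 0,"jaw": 100},
    {"delta_pos": [-2,26,-2],"yaw": 0,"jaw": 100},
    {"delta_pos": [-2,26,-2],"yaw": 0,"jaw": 100}
  ]
}}

```text
clock: 14.25
eef_pos: [554.3, 45.7, 280.6]
tcp_rot: [-3.141, 0.0, 0.034]
contact_force: [-0.7, -0.1, 0.1]
opening: 0.999
grasp_force: 0.0
```

```bash
python3 look.py 5 bench_dogs pawl_grip block; python3 - <<'E'
from h import *
np.set_printoptions(precision=1,suppress=True)
z=np.load("w5.npz");d=z["d"];cal={k:z[k] for k in["mtx","extrinsics"]}
c=vision.cut_out("wrist","block")[0]
P=cloud(c["region"],d,cal)
P=P[(P[:,2]>65)&(P[:,2]<140)]
for _ in range(4):
    A=np.c_[P[:,:2],np.ones(len(P))]; q=np.linalg.lstsq(A,P[:,2],rcond=None)[0]; P=P[np.abs(A@q-P[:,2])<4]
print(c["conf"],q,cv2.minAreaRect(P[:,:2].astype(np.float32)),P.min(0),P.max(0))
for x in range(510,640,15):
    Q=P[abs(P[:,0]-x)<3]
    if len(Q):print(x,Q[:,1].min(),Q[:,1].max(),Q[:,2].mean())
E
```

```text
[[  0.   -1.   -0.3 624.8]
 [ -1.   -0.   -0.   49.1]
 [ -0.    0.3  -1.  423.4]
 [  0.    0.    0.    1. ]]
bench_dogs 0.57 [330.7 139.3] [579.9 -33.   57.6]
pawl_grip 0.84 [106.  161.7] [560.1 192.1 128.6]
block 0.6 [294.8 134.9] [588.7  13.6 104.5]
14.45 [554.4  46.9 280.6] [-3.1  0.   0. ] [ 0.1  0.5 -0.7] 1.0034385076138717 0.0
0.57 [   0.4   -0.  -149.8] ((570.7840576171875, 7.22953987121582), (107.9072494506836, 59.821441650390625), 0.5486029386520386) [516.6 -22.6  72.5] [624.9  37.5 115.6]
525 -16.346859928671996 35.82333595595839 75.99930568538264
540 -22.297312347363096 36.68603162305607 82.00104373564866
555 -22.470095754794876 36.45583333824493 88.86510134155274
570 -22.37701714399622 37.1367407440463 95.83011971693527
585 -22.23864376711939 37.14440929561222 102.1562056681754
```

View pics/w5.png

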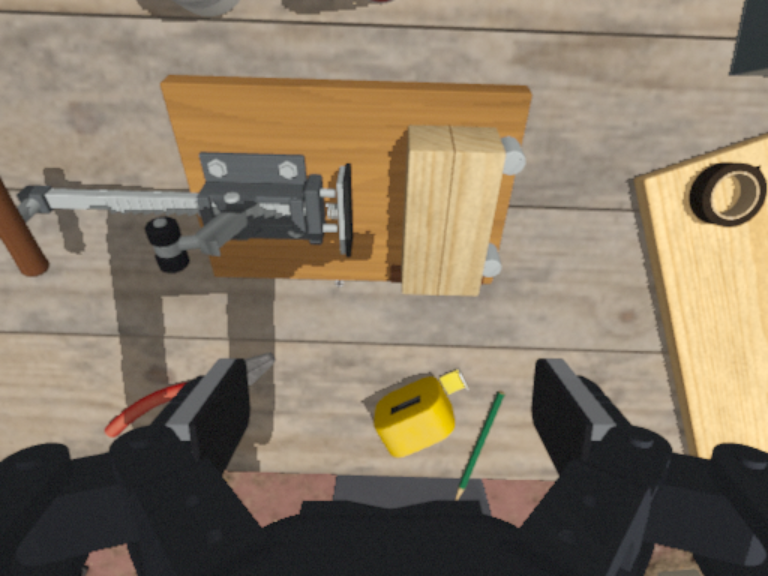

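Bar fully withdrawn: pad at (345,210) is well clear of the block, which lies at (450,210) against the dogs; pawl rests thrown over at (168,245).

Request:
{"op": "play_rows", "data": {
  "steps": [
    {"delta_pos": [1.2,2,2],"yaw": 0.015,"jaw": 100},
    {"delta_pos": [2.2,4.05,5],"yaw": 0.015,"jaw": 100},
    {"delta_pos": [2.2,4.05,9],"yaw": 0.015,"jaw": 100},
    {"delta_pos": [2.2,4.05,13],"yaw": 0.015,"jaw": 100},
    {"delta_pos": [2.2,4.05,16],"yaw": 0.015,"jaw": 100},
    {"delta_pos": [2.2,4.05,18],"yaw": 0.015,"jaw": 100},
    {"delta_pos": [2.2,4.05,19.5],"yaw": 0.015,"jaw": 100},
    {"delta_pos": [2.2,4.05,20],"yaw": 0.015,"jaw": 100}
  ]
}}

```text
clock: 15.3
eef_pos: [577.2, 6.5, 79.2]
tcp_rot: [-3.142, 0.002, 0.021]
contact_force: [0.3, -0.2, 1.1]
opening: 0.999
grasp_force: 0.0
```

Request:
{"op": "play_rows", "data": {
  "steps": [
    {"delta_pos": [0,0,0.6],"yaw": 0,"jaw": 100},
    {"delta_pos": [0,0,1.2],"yaw": 0,"jaw": 100},
    {"delta_pos": [0,0,1.8],"yaw": 0,"jaw": 100},
    {"delta_pos": [0,0,1.8],"yaw": 0,"jaw": 60},
    {"delta_pos": [0,0,1.8],"yaw": 0,"jaw": 50},
    {"delta_pos": [0,0,1.8],"yaw": 0,"jaw": 50},
    {"delta_pos": [0,0,1.8],"yaw": 0,"jaw": 50},
    {"delta_pos": [0,0,1.8],"yaw": 0,"jaw": 50}
  ],
  "grip_force": 30
}}

```text
clock: 16.1
eef_pos: [578.1, 6.4, 63.1]
tcp_rot: [-3.141, -0.001, 0.019]
contact_force: [-0.5, 5.4, 2.5]
opening: 0.699
grasp_force: 33.3
```

Request:
{"op": "play_rows", "data": {
  "steps": [
    {"delta_pos": [0,-0.05,-0.4],"yaw": 0,"jaw": 50},
    {"delta_pos": [0,-0.15,-1],"yaw": 0,"jaw": 50},
    {"delta_pos": [0,-0.2,-2],"yaw": 0,"jaw": 50},
    {"delta_pos": [0,-0.2,-4],"yaw": 0,"jaw": 50},
    {"delta_pos": [0,-0.2,-7],"yaw": 0,"jaw": 50},
    {"delta_pos": [0,-0.2,-10],"yaw": 0,"jaw": 50},
    {"delta_pos": [0,-0.2,-12],"yaw": 0,"jaw": 50},
    {"delta_pos": [0,-0.2,-12],"yaw": 0,"jaw": 50}
  ]
}}

```text
clock: 16.9
eef_pos: [579.9, 7.7, 186.5]
tcp_rot: [3.141, -0.006, 0.02]
contact_force: [-0.7, 0.5, -1.5]
opening: 0.699
grasp_force: 33.4
```

```bash
python3 - <<'E'
from h import *
np.set_printoptions(precision=2,suppress=True)
out=[]
for cam in["top","scene"]:
    im,d=vision.grab_frame(cam);cal=vision.calibration(cam)
    L=vision.landmark_of(cam,"board_top");print(cam,[(l["conf"],world(cam,l["uv"],d,cal)) for l in L[:1]])
    for l in vision.landmark_of(cam,"tape_roll")[:1]:print("roll",world(cam,l["uv"],d,cal))
    for c in vision.cut_out(cam,"board_top")[:1]:
        P=cloud(c["region"],d,cal);P=P[(P[:,2]>14)&(P[:,2]<27)]
        rc=cv2.minAreaRect(P[:,:2].astype(np.float32));print("board",rc,np.median(P[:,2]))
    for c in vision.cut_out(cam,"block")[:1]:
        P=cloud(c["region"],d,cal)
        P=P[P[:,2]>100];print("block",c["conf"],P.min(0),P.max(0),len(P))
        if len(P)>20:
            for _ in range(4):
                A=np.c_[P[:,:2],np.ones(len(P))]; q=np.linalg.lstsq(A,P[:,2],rcond=None)[0]; P=P[np.abs(A@q-P[:,2])<6]
            print(q,np.degrees(np.arctan(q[0])),P.mean(0))
s=r.sense();print(s["clock"],s["eef_pos"],s["tcp_rot"],s["contact_force"],s["opening"],s["grasp_force"])
E
```

```text
top [(0.72, array([ 476.38, -268.13,   21.13]))]
roll [ 597.67 -230.89   20.61]
board ((483.4120788574219, -271.53009033203125), (300.5278625488281, 122.62895202636719), 20.845291137695312) 20.95283024156106
block 0.7 [456.95 -18.76 201.53] [565.97  36.68 652.57] 246
[ -1.42  -0.02 994.82] -54.93919861574421 [550.47   5.27 210.35]
scene [(0.9, array([ 476.28, -284.34,   20.75]))]
roll [ 572.38 -237.59   32.  ]
board ((482.7713623046875, -272.4193115234375), (303.07171630859375, 120.252197265625), 21.005517959594727) 20.533112509840066
block 0.96 [509.71 -27.23 103.01] [736.84 206.88 249.55] 974
[ 0.28 -0.2  44.36] 15.487776735339096 [531.9   -8.49 193.43]
17.4 [577.58   7.94 182.04] [3.14 0.   0.02] [-0.49  0.03 -1.32] 0.6980277413603889 33.43981862068176
```

Request:
{"op": "play_rows", "data": {
  "steps": [
    {"delta_pos": [-0.5,2,0],"yaw": -0.03,"jaw": 50},
    {"delta_pos": [-2.5,6,0],"yaw": -0.08,"jaw": 50},
    {"delta_pos": [-4.2,10.5,0],"yaw": -0.14,"jaw": 50},
    {"delta_pos": [-6,15,0],"yaw": -0.2,"jaw": 50},
    {"delta_pos": [-7.8,19.5,0],"yaw": -0.26,"jaw": 50},
    {"delta_pos": [-9.6,23.5,0],"yaw": -0.31,"jaw": 50},
    {"delta_pos": [-10.8,26.5,0],"yaw": -0.347,"jaw": 50},
    {"delta_pos": [-11.4,28.3,0],"yaw": -0.347,"jaw": 50}
  ]
}}

```text
clock: 18.2
eef_pos: [468.2, -279.5, 182.6]
tcp_rot: [3.141, 0.0, 0.366]
contact_force: [0.3, 0.6, -2.6]
opening: 0.697
grasp_force: 33.4
```

Request:
{"op": "play_rows", "data": {
  "steps": [
    {"delta_pos": [0,0,2],"yaw": 0,"jaw": 50},
    {"delta_pos": [0,0,4],"yaw": 0,"jaw": 50},
    {"delta_pos": [0,0,6],"yaw": 0,"jaw": 50},
    {"delta_pos": [0,0,8],"yaw": 0,"jaw": 50},
    {"delta_pos": [0,0,9.5],"yaw": 0,"jaw": 50},
    {"delta_pos": [0,0,10.5],"yaw": 0,"jaw": 50},
    {"delta_pos": [0,0,10.5],"yaw": 0,"jaw": 50},
    {"delta_pos": [0,0,10.5],"yaw": 0,"jaw": 50}
  ]
}}

```text
clock: 19.0
eef_pos: [469.7, -277.4, 78.0]
tcp_rot: [3.141, -0.0, 0.367]
contact_force: [-1.2, -0.3, -0.8]
opening: 0.697
grasp_force: 33.4
```

```bash
python3 - <<'E'
from h import *
np.set_printoptions(precision=2,suppress=True)
im,d=vision.grab_frame("scene");cal=vision.calibration("scene")
K=cal["mtx"];E=np.linalg.inv(cal["extrinsics"])
u=[];
for p in [[483,-272,40]]:
    c=K@(E@np.array([*p,1]))[:3];u=(c[:2]/c[2]).astype(int)
x0=min(max(u[0]-80,0),352);y0=min(max(u[1]-70,0),264)
cv2.imwrite("pics/s6.png",cv2.resize(im[y0:y0+120,x0:x0+160,::-1],(800,600),interpolation=cv2.INTER_CUBIC));print(x0,y0)
P=cloud(vision.cut_out("scene","block")[0]["region"],d,cal);P=P[P[:,2]<140];print(len(P),P.min(0),P.max(0))
s=r.sense();print(s["clock"],s["eef_pos"],s["tcp_rot"],s["contact_force"],s["opening"],s["grasp_force"])
E
```

```text
256 167
1444 [ 397.6  -328.04   20.25] [ 505.36 -224.57  130.43]
19.1 [ 470.05 -277.6    78.5 ] [ 3.14 -0.    0.37] [-0.31 -0.55 -1.17] 0.6986463782045489 33.35638761520386
```

View pics/s6.png

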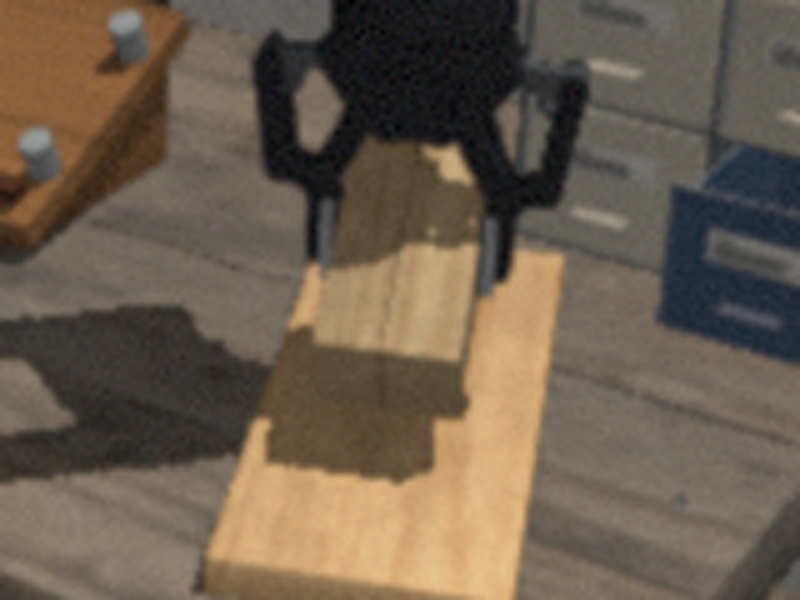

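The crop shows the block at (395,290) held at the 25° tilt, aligned over the board, its low end towards the robot.

Request:
{"op": "play_rows", "data": {
  "steps": [
    {"delta_pos": [0,0,1],"yaw": 0,"jaw": 50},
    {"delta_pos": [0,0,2],"yaw": 0,"jaw": 50},
    {"delta_pos": [0,0,2.5],"yaw": 0,"jaw": 50},
    {"delta_pos": [0,0,2.7],"yaw": 0,"jaw": 50},
    {"delta_pos": [0,0,2.9],"yaw": 0,"jaw": 50},
    {"delta_pos": [0,0,3.1],"yaw": 0,"jaw": 50},
    {"delta_pos": [0,0,3.1],"yaw": 0,"jaw": 50},
    {"delta_pos": [0,0,3.1],"yaw": 0,"jaw": 50}
  ],
  "grip_force": 20
}}

```text
clock: 19.9
eef_pos: [470.7, -277.0, 47.6]
tcp_rot: [3.141, -0.002, 0.366]
contact_force: [2.1, 5.2, 7.8]
opening: 0.702
grasp_force: 32.8
```

Request:
{"op": "play_rows", "data": {
  "steps": [
    {"delta_pos": [0.16,0,0.17],"yaw": 0,"jaw": 50},
    {"delta_pos": [0.32,0,0.34],"yaw": 0,"jaw": 50},
    {"delta_pos": [0.5,0,0.56],"yaw": 0,"jaw": 50},
    {"delta_pos": [0.7,0,0.79],"yaw": 0,"jaw": 50},
    {"delta_pos": [0.87,0,1.02],"yaw": 0,"jaw": 50},
    {"delta_pos": [1.03,0,1.27],"yaw": 0,"jaw": 50},
    {"delta_pos": [1.21,0,1.58],"yaw": 0,"jaw": 50},
    {"delta_pos": [1.21,0,1.58],"yaw": 0,"jaw": 50}
  ],
  "grip_force": 20
}}

```text
clock: 20.7
eef_pos: [481.5, -272.7, 31.2]
tcp_rot: [3.141, -0.001, 0.366]
contact_force: [2.2, 2.3, 3.1]
opening: 0.699
grasp_force: 31.8
```

```bash
cat > blk.py <<'E'
from h import *
np.set_printoptions(precision=3,suppress=True)
for cam in ["scene","top","wrist"]:
    im,d=vision.grab_frame(cam);cal=vision.calibration(cam)
    for c in vision.cut_out(cam,"block")[:1]:
        P=cloud(c["region"],d,cal);P=P[(P[:,2]>24)&(P[:,2]<110)]
        a=np.deg2rad(21);B=np.c_[(P[:,0]-483)*np.cos(a)+(P[:,1]+272)*np.sin(a),-(P[:,0]-483)*np.sin(a)+(P[:,1]+272)*np.cos(a),P[:,2]]
        T=B[B[:,2]>50]
        for _ in range(4):
            if len(T)<10: break
            A=np.c_[T[:,:2],np.ones(len(T))];q=np.linalg.lstsq(A,T[:,2],rcond=None)[0];T=T[abs(A@q-T[:,2])<3]
        if len(T)>=10: print(cam,round(c["conf"],2),"tilt",np.degrees(np.arctan(q[:2])),"z0",q[2],"board-frame min/max",T.min(0),T.max(0),len(T),cv2.minAreaRect(T[:,:2].astype(np.float32)))
s=r.sense();print(s["clock"],s["eef_pos"],s["tcp_rot"],s["contact_force"],s["opening"],s["grasp_force"])
E
python3 blk.py
```

```text
scene 0.73 tilt [ 7.298 -0.069] z0 68.62112328391244 board-frame min/max [-72.29  -29.799  56.838] [49.548 30.158 75.834] 852 ((-11.378028869628906, 0.25200843811035156), (121.91307830810547, 59.616371154785156), 0.9964285492897034)
top 0.52 tilt [ 1.679 -6.729] z0 73.90838340035242 board-frame min/max [12.833 -3.337 68.954] [48.068 29.956 77.609] 63 ((30.448158264160156, 13.311601638793945), (33.27243423461914, 35.25498580932617), 89.95562744140625)
wrist 0.74 tilt [ 6.695 -0.015] z0 68.38224643303654 board-frame min/max [-30.151 -30.649  63.942] [50.704 29.664 74.449] 27700 ((10.268314361572266, -0.4830589294433594), (60.30641174316406, 80.85821533203125), 89.97891235351562)
21.0 [ 481.286 -273.138   31.183] [ 3.141 -0.001  0.367] [2.622 2.056 3.865] 0.6997744406758202 31.653438806533813
```

Request:
{"op": "play_rows", "data": {
  "steps": [
    {"delta_pos": [0,0,-0.6],"yaw": 0,"jaw": 50},
    {"delta_pos": [0.4,0,-0.6],"yaw": 0,"jaw": 50},
    {"delta_pos": [0.75,0,-0.5],"yaw": 0,"jaw": 50},
    {"delta_pos": [0.75,0,-0.2],"yaw": 0,"jaw": 50},
    {"delta_pos": [0.8,0,0.1],"yaw": 0,"jaw": 50},
    {"delta_pos": [0.93,0,0.35],"yaw": 0,"jaw": 50},
    {"delta_pos": [1.05,0,0.6],"yaw": 0,"jaw": 50},
    {"delta_pos": [1.08,0,0.68],"yaw": 0,"jaw": 50}
  ]
}}

```text
clock: 21.8
eef_pos: [491.2, -268.9, 24.0]
tcp_rot: [-3.141, -0.0, 0.367]
contact_force: [1.9, 1.9, 4.9]
opening: 0.7
grasp_force: 32.1
```

```bash
python3 blk.py
```

```text
scene 0.79 tilt [ 1.104 -0.141] z0 61.396888821055185 board-frame min/max [-60.724 -29.891  57.301] [62.5   30.79  64.557] 726 ((1.035675048828125, 0.6559162139892578), (123.28302001953125, 60.29063415527344), 0.624875545501709)
top 0.68 tilt [ 0.259 -5.274] z0 63.40630490990457 board-frame min/max [26.202  0.155 58.568] [58.242 30.535 65.251] 75 ((42.07233428955078, 15.333303451538086), (29.89624786376953, 32.170963287353516), 89.01976013183594)
wrist 0.89 tilt [0.901 0.022] z0 61.22947833666324 board-frame min/max [-16.472 -30.401  58.998] [62.673 30.17  64.625] 30523 ((23.034393310546875, -0.059619903564453125), (60.47626876831055, 79.19264221191406), 89.80204010009766)
22.1 [ 491.098 -269.028   24.118] [ 3.141 -0.     0.367] [1.009 1.443 3.223] 0.6997890374625192 31.904069781303406
```

Request:
{"op": "play_rows", "data": {
  "steps": [
    {"delta_pos": [0.03,0,0.08],"yaw": 0,"jaw": 50},
    {"delta_pos": [0.06,0,0.15],"yaw": 0,"jaw": 50},
    {"delta_pos": [0.06,0,0.17],"yaw": 0,"jaw": 50},
    {"delta_pos": [0.06,0,0.17],"yaw": 0,"jaw": 72},
    {"delta_pos": [0.06,0,0.17],"yaw": 0,"jaw": 80},
    {"delta_pos": [0.06,0,0.17],"yaw": 0,"jaw": 100},
    {"delta_pos": [0.06,0,0.17],"yaw": 0,"jaw": 100},
    {"delta_pos": [0.06,0,0.17],"yaw": 0,"jaw": 100}
  ]
}}

```text
clock: 22.9
eef_pos: [491.3, -268.9, 22.2]
tcp_rot: [-3.141, 0.0, 0.367]
contact_force: [-0.8, 0.4, 0.1]
opening: 1.004
grasp_force: 0.0
```

Request:
{"op": "play_rows", "data": {
  "steps": [
    {"delta_pos": [0,0,-1],"yaw": 0,"jaw": 100},
    {"delta_pos": [0,0,-3],"yaw": 0,"jaw": 100},
    {"delta_pos": [0,0,-6],"yaw": 0,"jaw": 100},
    {"delta_pos": [0,0,-10],"yaw": 0,"jaw": 100},
    {"delta_pos": [0,0,-14],"yaw": 0,"jaw": 100},
    {"delta_pos": [0,0,-18],"yaw": 0,"jaw": 100},
    {"delta_pos": [0,0,-20],"yaw": 0,"jaw": 100},
    {"delta_pos": [0,0,-20],"yaw": 0,"jaw": 100}
  ]
}}

```text
clock: 23.7
eef_pos: [493.1, -269.8, 226.6]
tcp_rot: [3.136, -0.004, 0.367]
contact_force: [0.5, 0.2, 0.3]
opening: 1.0
grasp_force: 0.0
```

```bash
python3 blk.py; python3 - <<'E'
from h import *
im,d=vision.grab_frame("scene");cal=vision.calibration("scene")
cv2.imwrite("pics/s7.png",cv2.resize(im[120:330,130:410,::-1],(800,600),interpolation=cv2.INTER_CUBIC))
P=cloud(vision.cut_out("scene","board_top")[0]["region"],d,cal);P=P[(P[:,2]>14)&(P[:,2]<27)]
print(cv2.minAreaRect(P[:,:2].astype(np.float32)))
E
```

```text
scene 0.73 tilt [0.301 0.032] z0 60.49706201759955 board-frame min/max [-60.792 -30.025  57.28 ] [64.679 29.503 63.292] 737 ((1.97412109375, -0.2752666473388672), (59.50711441040039, 125.45719909667969), 89.8630599975586)
top 0.68 tilt [-0.158 -0.562] z0 60.636381897217994 board-frame min/max [-40.037 -29.065  57.346] [60.916 31.406 63.433] 256 ((10.709091186523438, 0.7747650146484375), (100.8305435180664, 60.41701889038086), 0.6649247407913208)
wrist 0.77 tilt [0.031 0.026] z0 60.10715168712258 board-frame min/max [-57.19  -30.334  57.331] [62.626 29.704 62.895] 7165 ((2.7114944458007812, -0.3389549255371094), (119.8134536743164, 60.032474517822266), 0.03365445137023926)
24.0 [ 490.627 -268.429  221.015] [-3.14   0.002  0.367] [-0.074  0.212  0.229] 0.9971746560711223 0.0
((483.3626708984375, -272.3548278808594), (303.24273681640625, 119.75902557373047), 21.060047149658203)
```

View pics/s7.png

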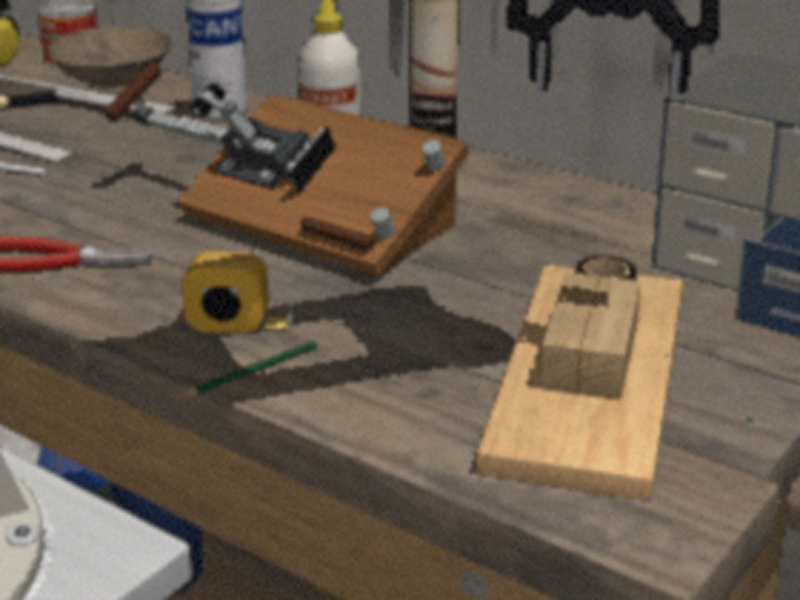

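The block lies flat and centred to about 2 mm on the board (588,335). The clamp is open with its pawl thrown over (215,105), and the board and bystanders look undisturbed.

```bash
python3 -c "
from rig import r
print(r.sign_off())"
```

```text
the job is handed in; nothing more can be done
None
```

The job is done and handed in at about 24 s: pawl thrown over and resting, bar drawn out to its stop, and the block set down flat and lengthwise within about 3 mm of the board's middle, with the clamp left open and nothing else visibly moved.

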